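Put the paint pots back on their own colours

TASK

The four paint pots have been put back on the wrong coasters: swap them round until each stands upright, centred, on the coaster of its own colour, with the spare cork coaster as the free spot on the way. Keep the pots upright and never set one down on the cloth, and do not shift the freshly painted cottage.

Things in the scene. Friction and masses are not known exactly. Their poses are not given: they have to be found in the camera images.
- pot_red: small round glass paint pot, dark red paint, white lid, with a red dab 19 mm across in the middle of the lid; 31 mm diameter, 42 mm tall with the lid, about 30 to 60 g; grip it round the glass, which fills the lowest 30 mm (the lid gives no hold). Origin: centre of its underside, z up along the pot. Starts upright on a coaster of another colour
- pot_green: small round glass paint pot, dark green paint, black lid, with a green dab 19 mm across in the middle of the lid; 31 mm diameter, 42 mm tall with the lid, about 30 to 60 g; grip it round the glass, which fills the lowest 30 mm (the lid gives no hold). Origin: centre of its underside, z up along the pot. Starts upright on a coaster of another colour
- pot_yellow: small round glass paint pot, yellow paint, white lid, with a yellow dab 19 mm across in the middle of the lid; 31 mm diameter, 42 mm tall with the lid, about 30 to 60 g; grip it round the glass, which fills the lowest 30 mm (the lid gives no hold). Origin: centre of its underside, z up along the pot. Starts upright on a coaster of another colour
- pot_grey: small round glass paint pot, dark grey paint, black lid, with a mid-grey dab 19 mm across in the middle of the lid; 38 mm diameter, 50 mm tall with the lid, about 30 to 60 g; grip it round the glass, which fills the lowest 36 mm (the lid gives no hold). Origin: centre of its underside, z up along the pot. Starts upright on a coaster of another colour
- coaster_red: round wooden coaster, fixed to the table, painted red on top: 66 mm diameter, 6 mm thick, flat. Origin: centre of its underside, on the cloth; its top is 6 mm above
- coaster_green: round wooden coaster, fixed to the table, painted green on top: 66 mm diameter, 6 mm thick, flat. Origin: centre of its underside, on the cloth; its top is 6 mm above
- coaster_yellow: round wooden coaster, fixed to the table, painted yellow on top: 66 mm diameter, 6 mm thick, flat. Origin: centre of its underside, on the cloth; its top is 6 mm above
- coaster_grey: round wooden coaster, fixed to the table, painted grey on top: 66 mm diameter, 6 mm thick, flat. Origin: centre of its underside, on the cloth; its top is 6 mm above
- coaster_cork: spare round coaster of bare cork, with no pot on it, fixed to the table: 66 mm diameter, 6 mm thick, flat. Origin: centre of its underside, on the cloth; its top is 6 mm above
- cottage: model cottage with red roof and white walls, loose and light, standing among the coasters, paint still wet: 52 x 73 mm in plan, 50 mm high. Origin: centre of its underside; y along the ridge (the long side)
Things that resemble listed ones, but are neither listed nor needed, are in the scene too. What is shaped like the pot_grey but blue or turquoise is not meant. Of the things that look like the pot_yellow, the smaller one is meant.

How it is judged:
At the end, for the whole second after the job is handed in: Each pot (red, green, yellow, grey) stands on the coaster of its colour, its centre within 12 mm of the coaster's centre, upright to 0.1 rad, resting on the coaster's top, released and at rest (horizontal distance between pot_red and coaster_red below 0.012 m and height (world z) of pot_red between 0.004 and 0.0085 m and angle between each of pot_red, pot_green, pot_yellow, pot_grey's own z axis and vertical below 0.1 rad and linear speed of each of pot_red, pot_green, pot_yellow, pot_grey below 0.02 m/s and angular speed of each of pot_red, pot_green, pot_yellow, pot_grey below 0.3 rad/s and horizontal distance between pot_green and coaster_green below 0.012 m and height (world z) of pot_green between 0.004 and 0.0085 m and horizontal distance between pot_yellow and coaster_yellow below 0.012 m and height (world z) of pot_yellow between 0.004 and 0.0085 m and horizontal distance between pot_grey and coaster_grey below 0.012 m and height (world z) of pot_grey between 0.004 and 0.0085 m); the robot touches nothing.
It fails at once if the freshly painted cottage is shifted by more than 10 mm (distance of cottage from where it was at the start of the episode above 0.01 m).
It fails at once if a paint pot is set down on the cloth instead of on a coaster (height (world z) of any of pot_red, pot_green, pot_yellow, pot_grey below 0.0025 m).
It fails at once if a paint pot is tipped over (leans more than 45 degrees) (angle between any of pot_red, pot_green, pot_yellow, pot_grey's own z axis and vertical above 0.785 rad).
It also fails if it takes over 136 s, if anything falls off the work surface, if the arm or the gripper's body presses on something with over 40 N, if the wrist force passes 120 N, or if a joint passes its speed limit or range.

ROBOT

A 6-joint arm with a two-finger parallel gripper is mounted at the origin on a cart in front of the work surface, level with it; the furniture and walls round the work are solid. World frame = base frame: x ahead of the robot, y to its left, z up, the work surface at z = 0. Lengths are in m, angles in rad, forces in N, time in s.
With the tool pointing down it reaches from about 0.35 to 0.875 m from the base axis. Payload 4.2 kg.
Tool frame: the origin (TCP) lies at the very end of the fingers, on their centre line; the grasp point (between the pads) lies 19 mm behind it (env.hold_point_z is the distance from the TCP to the grasp point, in m); z points along the fingers, y is the line along which they close (so a half turn about z gives the same grasp; the last joint's range is limited). The gripper opens to 87 mm and grips with 3 to 60 N. Pads are 19 mm wide; open, the fingers measure 117 mm over their backs; the gripper's body (75 mm by 190 mm) begins 51 mm behind the grasp point.
Start: joints at [-0.907, 0.385, 0.008, 0, -1.194, -0.259], TCP at [0.246, -0.574, 0.223] pointing down, gripper open.
Joint ranges: [-3.14, 3.14], [-1.21, 2.06], [-1.07, 1.41], [-3.16, 2.05], [-2.99, -0.16], [-3.1, 3.1]. Speed limits (rad/s): [2.79, 2.79, 3.14, 3.14, 3.14, 3.14].

INTERFACE

Orientations are given as a unit quaternion [w, x, y, z].
In Python, from cell import env, optics gives the robot as it stands.
- The arm moves only by the shell command python3 -m crank 'ROWS' [FORCE]. ROWS is a JSON object of lists of equal length, an entry for each row: "slide": the shift along the tool's x, y, z in mm, a list of three; "twist": the turn about the tool's z in rad; "gripper": the opening, from -1 (shut) to 1 (fully open). A call has exactly 10 rows; each row is the pose to reach, as a shift and turn from the pose commanded when the call began, along the tool's axes at that moment; what a row does not reach only later rows make up. A row lasts 1/12 s, in which the tool goes at most 41.7 mm and 7.16 degrees, less where a joint would pass 70% of its speed; a pose out of reach is approached as far as the arm can. A call with a gripper value outside its range is refused whole. The fingers move at their own pace and stop on an object; FORCE is the grip in N (left out, the last holds). Time passes only in rows, so rows that repeat a pose let the fingers close, or fill a call up. It gives the time, the measured TCP pose, the force, the opening and the grip force at its end, in the units of the state.
- env.get_obs(): the state, without advancing time (a new reading comes with each control period).
- optics.camera(name): name is "side" or "top"; returns a dict with "pixels" (400x640x3 uint8, red, green, blue), "depth" (400x640 float32, m along the optical axis (not along the pixel's ray), 0 where there is no reading), "intrinsics" (3x3 intrinsics, pixels), "eye" and "attitude" of the camera in the world. Camera axes: x right, y down, z forward; pixel columns grow to the right and rows downward; lengths in m; the calibration is good to about 2 mm. A picture is of the moment at which its call begins.
- env.job_done(): hands the job in; it is judged then, once.
The state is a dict: "t": time; "q": joint angles; "qvel": joint speeds; "joint_efforts": joint torques, N m; "ee_pos": TCP position; "orientation": TCP orientation; "contact_force": force on the tool from outside, world axes, zero at the start; "moment": the same for the moment, N m; "gripper_width": opening from 0.0 (shut) to 1.0 (fully open); "grasp_force": force on a finger pad.
Only numpy, scipy, OpenCV 4.12 (cv2) and the standard library are available. Lean on these libraries where they do the work, as an engineer would, in place of code of your own. Each camera call takes 0.05 s, during which the arm holds its last target. There are 200 camera calls.

## Working session

There is one attempt and no reset: what is moved stays moved. The work goes in short steps, Python scripts to look and compute and a shell command to move; the robot and the scene stay as the last step left them, time stands still between calls to the robot, and variables do not carry over. Pictures are saved under pics/ and viewed, at most 14 in all, crops included, and the job is handed in when it is done.

```bash
mkdir -p pics; ls; python3 - <<'E'
from cell import env, optics
import cv2,numpy as np
for n in("top","side"):
    c=optics.camera(n); cv2.imwrite(f"pics/{n}0.png",c["pixels"][:,:,::-1]); np.savez(f"pics/{n}0.npz",**c)
    print(n,c["intrinsics"],c["eye"],c["attitude"])
o=env.get_obs();print(o["t"],o["ee_pos"],o["orientation"],o["gripper_width"],env.hold_point_z)
E
```

```text
pics
top [[486.36299823   0.         316.40859615]
 [  0.         486.36299823 207.78190743]
 [  0.           0.           1.        ]] [ 0.3591701  -0.00607584  0.98806504] [ 0.07897206 -0.70283976  0.70442466 -0.05971257]
side [[427.52425235   0.         323.76314692]
 [  0.         427.52425235 198.63832544]
 [  0.           0.           1.        ]] [0.20807602 0.71513212 0.38449089] [ 0.12082292 -0.17874789  0.81665657 -0.53527849]
0.1 [ 0.24593237 -0.57399393  0.22159063] [-2.35470369e-04 -2.00928727e-01  9.79605388e-01  9.34911423e-04] 1.003071366796302 0.0187
```

View pics/top0.png

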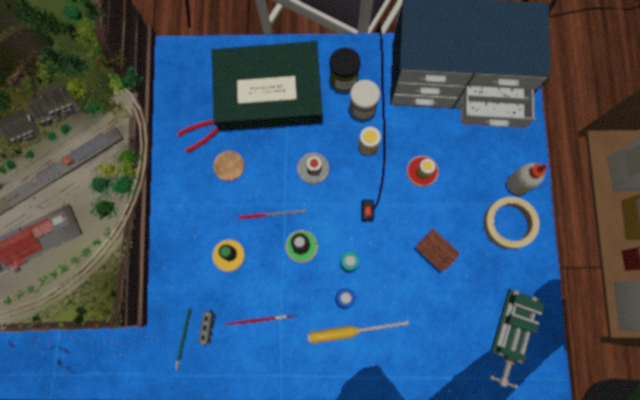

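View pics/side0.png

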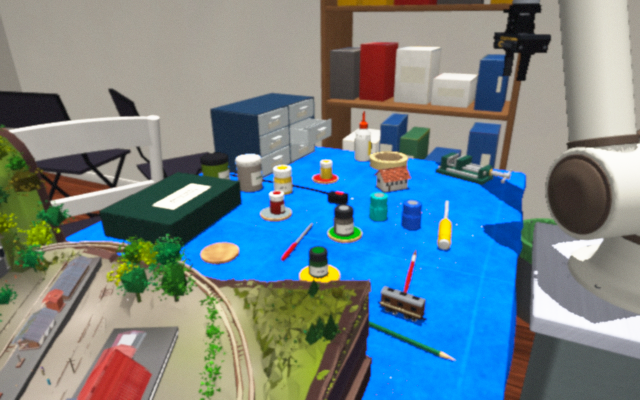

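The top view shows, by (col,row):
- Cork coaster, empty: (228,165).
- Red pot on the grey coaster: (313,168).
- Yellow pot on the red coaster: (423,170).
- Grey pot on the green coaster: (301,245).
- Green pot on the yellow coaster: (228,255).
- Cottage: (437,250).

Candidates for pot_yellow are (427,167) and the one at (369,140). The first looks smaller and stands on a coaster, so it fits.

Candidates for pot_grey are (301,242), turquoise (349,261) and blue (345,298). The black-lidded one at (301,242) fits. I'll measure and check these in one crop.

```bash
cat > see.py <<'E'
import cv2,numpy as np
from scipy.spatial.transform import Rotation as R
def rot(c): q=np.array(c["attitude"]); return R.from_quat(q[[1,2,3,0]]).as_matrix()
def cast(c,u,v,z):
    K=np.array(c["intrinsics"]); d=rot(c)@np.linalg.solve(K,[u,v,1.]); e=np.array(c["eye"])
    return (e+d*(z-e[2])/d[2])[:2]
def proj(c,p):
    x=np.array(c["intrinsics"])@(rot(c).T@(np.array(p)-c["eye"])); return x[:2]/x[2]
E
python3 - <<'E'
from see import *
c=dict(np.load("pics/top0.npz")); im=c["pixels"]; 
hsv=cv2.cvtColor(im,cv2.COLOR_RGB2HSV)
H,S,V=[a.astype(int) for a in cv2.split(hsv)]
notblue=((~((H>95)&(H<125)&(S>120)))).astype(np.uint8)
for n,(u,v) in dict(cork=(228,165),grey=(313,168),red=(423,170),green=(301,245),yellow=(228,255),cottage=(437,250)).items():
    m=np.zeros_like(notblue); cv2.circle(m,(u,v),28,1,-1); m&=notblue
    cs,_=cv2.findContours(m,cv2.RETR_EXTERNAL,cv2.CHAIN_APPROX_NONE)
    k=max(cs,key=cv2.contourArea); h=cv2.convexHull(k)
    if n=="cottage": 
        print(n,cv2.minAreaRect(h)); b=cv2.boxPoints(cv2.minAreaRect(h)); print([cast(c,*p,.03).round(3) for p in b]);continue
    (x,y),(a,b),_=cv2.fitEllipse(k)
    p=cast(c,x,y,.006); z=c["eye"][2]-.006
    print(n,(round(x,1),round(y,1)),"diam mm",(np.array([a,b])*z/486*1000).round(1),p.round(4))
cv2.imwrite("pics/crop.png",cv2.resize(im[115:315,200:460],None,fx=3,fy=3,interpolation=cv2.INTER_CUBIC)[:,:,::-1])
d=c["depth"];K=c["intrinsics"]
for u,v in((313,164),(427,166),(300,242),(226,253),(369,134),(437,250),(228,165)):
    z=float(np.median(d[v-1:v+2,u-1:u+2])); print(u,v,(np.array(c["eye"])+rot(c)@np.linalg.solve(K,[u,v,1.])*z).round(4))
E
```

```text
cork (228.3, 165.3) diam mm [60.9 63.4] [0.6469 0.2066]
grey (312.7, 167.8) diam mm [61.7 63.7] [0.64   0.0286]
red (422.1, 170.5) diam mm [62.5 65. ] [ 0.6326 -0.1989]
green (301.1, 245.9) diam mm [64.9 65.5] [0.4761 0.0519]
yellow (228.0, 255.0) diam mm [65.1 66.7] [0.4579 0.2003]
cottage ((437.3115539550781, 250.35769653320312), (38.90944290161133, 26.94635772705078), 41.82017135620117)
[array([ 0.469, -0.171]), array([ 0.509, -0.208]), array([ 0.458, -0.262]), array([ 0.419, -0.226])]
313 164 [0.636  0.0266 0.0481]
427 166 [ 0.6304 -0.2009  0.0471]
300 242 [0.4775 0.0511 0.057 ]
226 253 [0.4575 0.1955 0.0485]
369 134 [ 0.6939 -0.0858  0.06  ]
437 250 [ 0.4628 -0.2136  0.0434]
228 165 [0.6475 0.2072 0.0063]
```

View pics/crop.png

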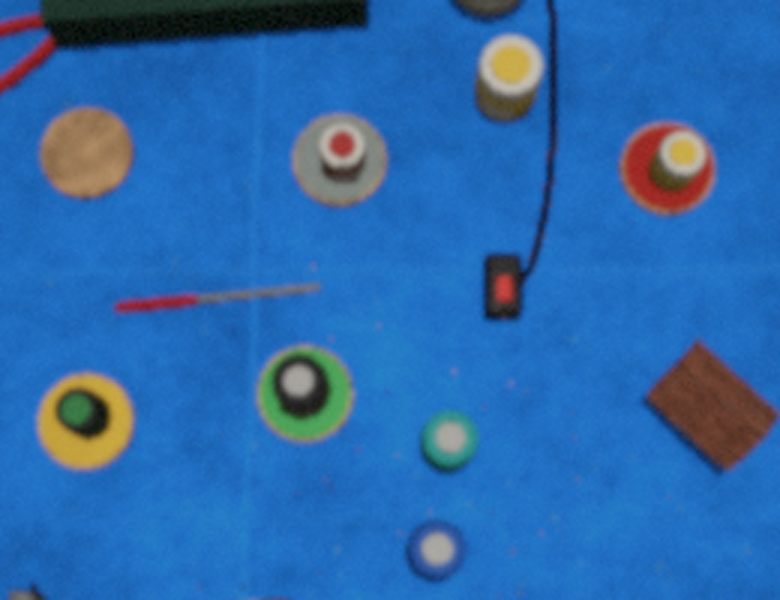

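The crop confirms the picks. The small yellow-dab pot is on the red coaster, and the bigger lookalike on the cloth measures 60 mm tall. The grey dab on a black lid is on the green coaster; the blue and turquoise pots are decoys. Lid heights came out at 48, 47, 57 and 48.5 mm, as they should. Next I'll locate the dabs.

```bash
cat >> see.py <<'E'
G=dict(red=(314,163,.048),yellow=(428,166,.048),grey=(299,242,.056),green=(226,251,.048))
def dab(c,n,u,v,z,r=10):
    lab=cv2.cvtColor(c["pixels"],cv2.COLOR_RGB2LAB).astype(int)
    ref=np.median(lab[v-1:v+2,u-1:u+2].reshape(-1,3),0)
    m=(np.linalg.norm(lab-ref,axis=2)<30).astype(np.uint8); w=np.zeros_like(m); cv2.circle(w,(u,v),r,1,-1); m&=w
    k,L,s,ce=cv2.connectedComponentsWithStats(m); i=L[v,u]; p=cast(c,*ce[i],z)
    print(n,ce[i].round(1),"dab mm",(2*np.sqrt(s[i,4]/np.pi)*(c["eye"][2]-z)/486*1000).round(1),p.round(4)); return p
E
python3 - <<'E'
from see import *
c=dict(np.load("pics/top0.npz"))
for n,g in G.items(): dab(c,n,*g)
c=dict(np.load("pics/top0.npz"));d=c["depth"];K=c["intrinsics"]
for u,v in((268,88),(345,62),(364,93),(450,85),(130,170),(128,80),(100,230)):
    z=float(np.median(d[v-1:v+2,u-1:u+2])); print(u,v,(np.array(c["eye"])+rot(c)@np.linalg.solve(K,[u,v,1.])*z).round(3))
# second view check of dabs in side camera
s=dict(np.load("pics/side0.npz"))
for n,p in dict(red=(.636,.027,.048),grey=(.4775,.0511,.056),green=(.4575,.1955,.048),yellow=(.6304,-.2009,.048)).items(): print(n,proj(s,p).round(1))
from cell import env
print(R.from_quat(np.array(env.get_obs()["orientation"])[[1,2,3,0]]).as_matrix().round(4))
E
```

```text
red [313.5 162.9] dab mm 13.6 [0.6382 0.0255]
yellow [427.3 165.3] dab mm 17.0 [ 0.6315 -0.2014]
grey [299.  241.4] dab mm 17.0 [0.4788 0.053 ]
green [224.8 251.1] dab mm 18.3 [0.4613 0.198 ]
268 88 [0.798 0.12  0.053]
345 62 [ 0.839 -0.039  0.083]
364 93 [ 0.775 -0.076  0.074]
450 85 [ 0.776 -0.24   0.106]
130 170 [0.608 0.37  0.112]
128 80 [0.78  0.378 0.134]
100 230 [0.498 0.431 0.083]
red [276.6 193.4]
grey [344.1 207.6]
green [320.4 249.9]
yellow [325.8 161.3]
[[-9.193e-01 -3.937e-01 -8.000e-04]
 [-3.937e-01  9.193e-01  1.700e-03]
 [ 1.000e-04  1.900e-03 -1.000e+00]]
```

```bash
cat > st.py <<'E'
from cell import env
import numpy as np
from scipy.spatial.transform import Rotation as R
o=env.get_obs(); M=R.from_quat(np.array(o["orientation"])[[1,2,3,0]]).as_matrix()
print(round(o["t"],2),o["ee_pos"].round(4) if hasattr(o["ee_pos"],"round") else o["ee_pos"],"x axis",M[:,0].round(3),"w",round(float(o["gripper_width"]),3),"gf",o["grasp_force"],"F",np.round(o["contact_force"],1))
E
python3 -m crank '{"slide":[[-30,20,0],[-60,40,0],[-90,60,0],[-120,80,0],[-150,100,0],[-180,120,0],[-210,140,0],[-240,160,0],[-270,180,0],[-300,200,0]],"twist":[0.05,0.1,0.15,0.2,0.25,0.3,0.35,0.405,0.405,0.405],"gripper":[0.5,0.5,0.5,0.5,0.5,0.5,0.5,0.5,0.5,0.5]}' 15; python3 st.py
```

```text
t: 0.93
ee_pos: [0.4435, -0.2707, 0.2223]
orientation: [-0.0, 0.0, 1.0, 0.0]
contact_force: [0.5, 0.7, -0.6]
gripper_width: 0.751
grasp_force: 0.0
0.93 [ 0.4435 -0.2707  0.2223] x axis [-1.  0.  0.] w 0.751 gf 0.0 F [ 0.5  0.7 -0.6]
```

```bash

python3 -m crank '{"slide":[[-22,33,0],[-44,66,0],[-66,99,0],[-88,132,0],[-110,165,0],[-132,198,0],[-154,231,0],[-176,264,0],[-195,297,0],[-195,297,0]],"twist":[0,0,0,0,0,0,0,0,0,0],"gripper":[0.4,0.4,0.4,0.4,0.4,0.4,0.4,0.4,0.4,0.4]}' 15; python3 st.py; python3 - <<'E'
from cell import optics
import cv2
c=optics.camera("side"); cv2.imwrite("pics/s1.png",c["pixels"][60:300,160:480,::-1].repeat(2,0).repeat(2,1))
E
```

```text
t: 1.77
ee_pos: [0.6408, 0.0298, 0.2208]
orientation: [0.0, -0.002, 1.0, 0.0]
contact_force: [0.4, -0.5, 0.5]
gripper_width: 0.698
grasp_force: 0.0
1.77 [0.6408 0.0298 0.2208] x axis [-1.    -0.005 -0.   ] w 0.698 gf 0.0 F [ 0.4 -0.5  0.5]
```

View pics/s1.png

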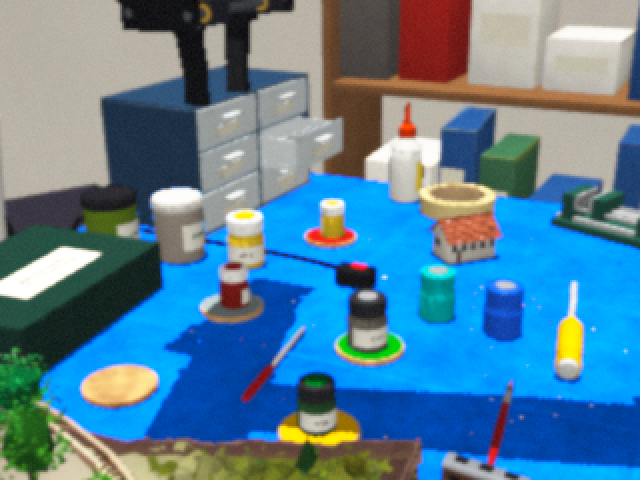

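The gripper is above the red pot at crop (233,290), and everything is still in place. Going down in two stages.

```bash

python3 -m crank '{"slide":[[0,0,20],[0,0,45],[0,0,70],[0,0,95],[0,0,120],[0,0,135],[0,0,145],[0,0,145],[0,0,145],[0,0,145]],"twist":[0,0,0,0,0,0,0,0,0,0],"gripper":[0.4,0.4,0.4,0.4,0.4,0.4,0.4,0.4,0.4,0.4]}' 15 >/dev/null; python3 st.py
```

```text
2.65 [0.6391 0.0244 0.079 ] x axis [-1.     0.    -0.002] w 0.701 gf 0.0 F [0.6 0.4 0.5]
```

```bash

python3 -m crank '{"slide":[[0,1,15],[0,1,30],[0,1,45],[0,1,58],[0,1,67],[0,1,67],[0,1,67],[0,1,67],[0,1,67],[0,1,67]],"twist":[0,0,0,0,0,0,0,0,0,0],"gripper":[0.4,0.4,0.4,0.4,0.4,0.4,0.4,-1,-1,-1]}' 15 >/dev/null; python3 st.py
python3 -m crank '{"slide":[[0,0,0],[0,0,0],[0,0,0],[0,0,0],[0,0,0],[0,0,0],[0,0,0],[0,0,0],[0,0,0],[0,0,0]],"twist":[0,0,0,0,0,0,0,0,0,0],"gripper":[-1,-1,-1,-1,-1,-1,-1,-1,-1,-1]}' 15 >/dev/null; python3 st.py
```

```text
3.48 [0.6388 0.0256 0.0116] x axis [-1.     0.    -0.002] w 0.558 gf 0.0 F [ 0.6 -0.4 -0.1]
4.32 [0.6383 0.0255 0.0108] x axis [-1.  0. -0.] w 0.352 gf 15.000013529788703 F [-1.2  0.3  4.1]
```

```bash

python3 -m crank '{"slide":[[0,0,-25],[0,0,-55],[0,0,-80],[-1,20,-80],[-3,60,-80],[-5,100,-80],[-7,140,-80],[-9,170,-80],[-9,181,-80],[-9,181,-80]],"twist":[0,0,0,0,0,0,0,0,0,0],"gripper":[-1,-1,-1,-1,-1,-1,-1,-1,-1,-1]}' 15 >/dev/null; python3 st.py
python3 -m crank '{"slide":[[0,0,0],[0,0,20],[0,0,40],[0,0,60],[0,0,72],[0,0,76],[0,0,79],[0,0,79],[0,0,79],[0,0,79]],"twist":[0,0,0,0,0,0,0,0,0,0],"gripper":[-1,-1,-1,-1,-1,-1,-1,-1,-1,-1]}' 15 >/dev/null; python3 st.py
```

```text
5.15 [0.6468 0.2094 0.0895] x axis [-1.    -0.003  0.001] w 0.351 gf 15.00016379635781 F [ 0.9  0.6 -0.9]
5.98 [0.648  0.2068 0.0128] x axis [-1.     0.    -0.002] w 0.351 gf 15.000037662684917 F [-0.1  1.   0.2]
```

```bash

python3 -m crank '{"slide":[[0,0,1],[0,0,1],[0,0,1],[0,0,1],[0,0,1],[0,0,1],[0,0,-10],[0,0,-40],[0,0,-70],[0,0,-100]],"twist":[0,0,0,0,0,0,0,0,0,0],"gripper":[-1,0.5,0.5,0.5,0.5,0.5,0.5,0.5,0.5,0.5]}' 15 >/dev/null; python3 st.py
python3 -m crank '{"slide":[[20,-18,0],[45,-40,0],[70,-63,0],[95,-86,0],[120,-109,0],[145,-132,0],[160,-147,0],[169,-154,0],[169,-154,0],[169,-154,0]],"twist":[0,0,0,0,0,0,0,0,0,0],"gripper":[0.6,0.6,0.6,0.6,0.6,0.6,0.6,0.6,0.6,0.6]}' 15 >/dev/null; python3 st.py
python3 - <<'E'
from cell import optics
import cv2
c=optics.camera("side"); cv2.imwrite("pics/s2.png",c["pixels"][100:300,120:440,::-1].repeat(2,0).repeat(2,1))
E
```

```text
6.82 [0.6472 0.2063 0.1133] x axis [-1. -0.  0.] w 0.748 gf 0.0 F [ 0.2 -0.7  0.1]
7.65 [0.4793 0.0529 0.1126] x axis [-1.    -0.    -0.003] w 0.797 gf 0.0 F [ 0.9  0.3 -0.4]
```

View pics/s2.png

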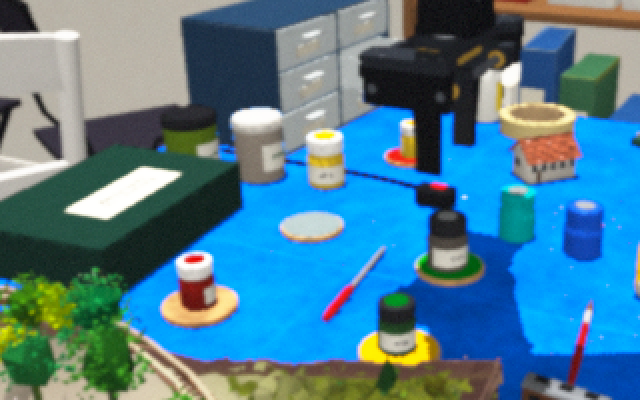

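The red pot stands upright on the cork at crop (195,280), and the gripper is above the grey pot at (447,245). Now the grey pot.

```bash

python3 -m crank '{"slide":[[0,0,15],[0,0,35],[0,0,55],[0,0,75],[0,0,90],[0,0,98],[0,0,98],[0,0,98],[0,0,98],[0,0,98]],"twist":[0,0,0,0,0,0,0,0,0,0],"gripper":[0.6,0.6,0.6,0.6,0.6,0.6,0.6,0.6,-1,-1]}' 15 >/dev/null; python3 st.py
python3 -m crank '{"slide":[[0,0,0],[0,0,0],[0,0,0],[0,0,0],[0,0,0],[0,0,0],[0,0,0],[0,0,0],[0,0,0],[0,0,0]],"twist":[0,0,0,0,0,0,0,0,0,0],"gripper":[-1,-1,-1,-1,-1,-1,-1,-1,-1,-1]}' 15 >/dev/null; python3 st.py
python3 -m crank '{"slide":[[0,0,-25],[0,0,-55],[0,0,-80],[-20,-3,-80],[-50,-7,-80],[-80,-12,-80],[-110,-16,-80],[-140,-21,-80],[-161,-24,-80],[-161,-24,-80]],"twist":[0,0,0,0,0,0,0,0,0,0],"gripper":[-1,-1,-1,-1,-1,-1,-1,-1,-1,-1]}' 15 >/dev/null; python3 st.py
```

```text
8.53 [0.4792 0.053  0.0145] x axis [-1.    -0.    -0.002] w 0.72 gf 0.0 F [ 1.1 -0.3  0.6]
9.37 [0.4784 0.0525 0.0139] x axis [-1.  0. -0.] w 0.43 gf 14.999829861335456 F [-1.8  0.3  5.6]
10.2 [0.6428 0.0278 0.0921] x axis [-1.     0.002 -0.002] w 0.431 gf 14.999735592864454 F [-0.1 -0.7 -0.2]
```

```bash

python3 -m crank '{"slide":[[0,0,0],[0,0,20],[0,0,40],[0,0,60],[0,0,72],[0,0,76],[0,0,79],[0,0,79],[0,0,79],[0,0,79]],"twist":[0,0,0,0,0,0,0,0,0,0],"gripper":[-1,-1,-1,-1,-1,-1,-1,-1,-1,-1]}' 15 >/dev/null; python3 st.py
python3 -m crank '{"slide":[[0,0,1],[0,0,1],[0,0,1],[0,0,1],[0,0,1],[0,0,1],[0,0,-10],[0,0,-40],[0,0,-70],[0,0,-100]],"twist":[0,0,0,0,0,0,0,0,0,0],"gripper":[-1,0.6,0.6,0.6,0.6,0.6,0.6,0.6,0.6,0.6]}' 15 >/dev/null; python3 st.py
python3 -m crank '{"slide":[[20,19,0],[45,43,0],[70,67,0],[95,91,0],[120,115,0],[145,139,0],[165,158,0],[178,170,0],[178,170,0],[178,170,0]],"twist":[0,0,0,0,0,0,0,0,0,0],"gripper":[0.4,0.4,0.4,0.4,0.4,0.4,0.4,0.4,0.4,0.4]}' 15 >/dev/null; python3 st.py
```

```text
11.03 [0.64   0.0288 0.0158] x axis [-1.    -0.    -0.002] w 0.431 gf 14.999964516609907 F [ 1.2 -0.2 -0.2]
11.87 [0.6391 0.0283 0.1163] x axis [-1. -0.  0.] w 0.798 gf 0.0 F [1.  0.  0.1]
12.7 [0.4612 0.1993 0.1156] x axis [-1.    -0.002 -0.001] w 0.702 gf 0.0 F [-0.4 -0.3 -0.1]
```

```bash

python3 -m crank '{"slide":[[0,0,15],[0,0,35],[0,0,60],[0,0,80],[0,0,96],[0,0,104],[0,0,104],[0,0,104],[0,0,104],[0,0,104]],"twist":[0,0,0,0,0,0,0,0,0,0],"gripper":[0.4,0.4,0.4,0.4,0.4,0.4,0.4,0.4,-1,-1]}' 15 >/dev/null; python3 st.py
python3 -m crank '{"slide":[[0,0,0],[0,0,0],[0,0,0],[0,0,0],[0,0,0],[0,0,0],[0,0,0],[0,0,0],[0,0,0],[0,0,0]],"twist":[0,0,0,0,0,0,0,0,0,0],"gripper":[-1,-1,-1,-1,-1,-1,-1,-1,-1,-1]}' 15 >/dev/null; python3 st.py
python3 -m crank '{"slide":[[0,0,-25],[0,0,-55],[0,0,-80],[-2,-20,-80],[-5,-50,-80],[-8,-80,-80],[-11,-110,-80],[-14,-136,-80],[-15,-146,-80],[-15,-146,-80]],"twist":[0,0,0,0,0,0,0,0,0,0],"gripper":[-1,-1,-1,-1,-1,-1,-1,-1,-1,-1]}' 15 >/dev/null; python3 st.py
```

```text
13.53 [0.4621 0.199  0.0117] x axis [-1.     0.    -0.002] w 0.621 gf 0.0 F [-1.3  0.2 -0. ]
14.37 [0.4614 0.1987 0.0109] x axis [-1.  0. -0.] w 0.351 gf 15.000086019281298 F [-2.1 -0.6  5. ]
15.2 [0.4758 0.0506 0.09  ] x axis [-1.     0.004  0.001] w 0.354 gf 14.999569219071418 F [ 0.8 -0.1 -0.4]
```

```bash

python3 -m crank '{"slide":[[0,0,0],[0,0,20],[0,0,40],[0,0,60],[0,0,72],[0,0,76],[0,0,79],[0,0,79],[0,0,79],[0,0,79]],"twist":[0,0,0,0,0,0,0,0,0,0],"gripper":[-1,-1,-1,-1,-1,-1,-1,-1,-1,-1]}' 15 >/dev/null; python3 st.py
python3 -m crank '{"slide":[[0,0,1],[0,0,1],[0,0,1],[0,0,1],[0,0,1],[0,0,1],[0,0,-10],[0,0,-40],[0,0,-70],[0,0,-100]],"twist":[0,0,0,0,0,0,0,0,0,0],"gripper":[-1,0.5,0.5,0.5,0.5,0.5,0.5,0.5,0.5,0.5]}' 15 >/dev/null; python3 st.py
python3 -m crank '{"slide":[[-18,-30,0],[-36,-60,0],[-55,-90,0],[-73,-120,0],[-92,-150,0],[-110,-180,0],[-128,-210,0],[-145,-238,0],[-155,-254,0],[-155,-254,0]],"twist":[0,0,0,0,0,0,0,0,0,0],"gripper":[0.4,0.4,0.4,0.4,0.4,0.4,0.4,0.4,0.4,0.4]}' 15 >/dev/null; python3 st.py
python3 - <<'E'
from cell import optics
import cv2
c=optics.camera("side"); cv2.imwrite("pics/s3.png",c["pixels"][100:300,120:440,::-1].repeat(2,0).repeat(2,1))
E
```

```text
16.03 [0.4769 0.0531 0.0123] x axis [-1.    -0.    -0.002] w 0.347 gf 15.00003297580406 F [-0.6  0.1 -1.4]
16.87 [0.4757 0.0523 0.1125] x axis [-1.     0.     0.001] w 0.745 gf 0.0 F [ 0.1  0.2 -0.6]
17.7 [ 0.6325 -0.205   0.1105] x axis [-1.     0.004 -0.   ] w 0.699 gf 0.0 F [ 0.2  0.6 -1. ]
```

View pics/s3.png

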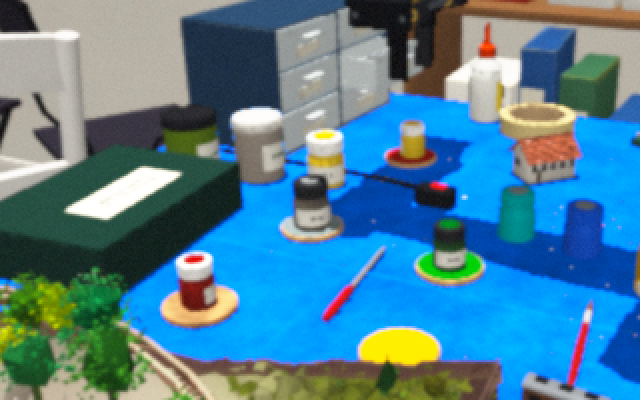

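Grey stands on its coaster (crop 312,215), as does green (450,250). The gripper is over the yellow pot (412,143).

```bash

python3 -m crank '{"slide":[[0,0,15],[0,0,35],[0,0,55],[0,0,75],[0,0,92],[0,0,100],[0,0,100],[0,0,100],[0,0,100],[0,0,100]],"twist":[0,0,0,0,0,0,0,0,0,0],"gripper":[0.4,0.4,0.4,0.4,0.4,0.4,0.4,0.4,-1,-1]}' 15 >/dev/null; python3 st.py
python3 -m crank '{"slide":[[0,0,0],[0,0,0],[0,0,0],[0,0,0],[0,0,0],[0,0,0],[0,0,0],[0,0,0],[0,0,0],[0,0,0]],"twist":[0,0,0,0,0,0,0,0,0,0],"gripper":[-1,-1,-1,-1,-1,-1,-1,-1,-1,-1]}' 15 >/dev/null; python3 st.py
python3 -m crank '{"slide":[[0,0,-25],[0,0,-55],[0,0,-85],[8,20,-90],[20,46,-90],[32,74,-90],[44,102,-90],[56,130,-90],[69,160,-90],[80,185,-90]],"twist":[0,0,0,0,0,0,0,0,0,0],"gripper":[-1,-1,-1,-1,-1,-1,-1,-1,-1,-1]}' 15 >/dev/null; python3 st.py
```

```text
18.58 [ 0.6321 -0.2015  0.0131] x axis [-1.    -0.    -0.003] w 0.621 gf 0.0 F [-0.   0.8  0.1]
19.42 [ 0.6313 -0.2016  0.0119] x axis [-1.  0. -0.] w 0.346 gf 14.999939154367894 F [-0.4  0.7  4.7]
20.25 [ 0.5499 -0.015   0.101 ] x axis [-1.     0.     0.001] w 0.355 gf 14.998615763615817 F [ 0.7  0.7 -0.4]
```

Remaining: x +94, y +217. Then down, release, and on to red at the cork (TCP 0.647, 0.2068).

```bash

python3 -m crank '{"slide":[[12,28,0],[24,56,0],[36,84,0],[48,112,0],[60,140,0],[72,168,0],[84,194,0],[91,210,0],[94,217,0],[94,217,0]],"twist":[0,0,0,0,0,0,0,0,0,0],"gripper":[-1,-1,-1,-1,-1,-1,-1,-1,-1,-1]}' 15 >/dev/null; python3 st.py
python3 -m crank '{"slide":[[0,0,0],[0,0,20],[0,0,45],[0,0,67],[0,0,80],[0,0,86],[0,0,89],[0,0,89],[0,0,89],[0,0,89]],"twist":[0,0,0,0,0,0,0,0,0,0],"gripper":[-1,-1,-1,-1,-1,-1,-1,-1,-1,-1]}' 15 >/dev/null; python3 st.py
python3 -m crank '{"slide":[[0,0,1],[0,0,1],[0,0,1],[0,0,1],[0,0,1],[0,0,1],[0,0,-10],[0,0,-40],[0,0,-70],[0,0,-100]],"twist":[0,0,0,0,0,0,0,0,0,0],"gripper":[-1,0.5,0.5,0.5,0.5,0.5,0.5,0.5,0.5,0.5]}' 15 >/dev/null; python3 st.py
python3 -m crank '{"slide":[[-20,1,0],[-45,2,0],[-70,3,0],[-95,4,0],[-120,5,0],[-145,6,0],[-165,6,0],[-178,6,0],[-189,6,0],[-189,6,0]],"twist":[0,0,0,0,0,0,0,0,0,0],"gripper":[0.4,0.4,0.4,0.4,0.4,0.4,0.4,0.4,0.4,0.4]}' 15 >/dev/null; python3 st.py
```

```text
21.08 [0.4567 0.2017 0.1013] x axis [-1.    -0.002  0.   ] w 0.353 gf 15.000206537079066 F [ 1.   0.2 -0.1]
21.92 [0.458  0.2007 0.0133] x axis [-1.     0.001 -0.002] w 0.349 gf 14.998710241634399 F [ 0.3 -0.1 -0.5]
22.75 [0.4569 0.2002 0.1135] x axis [-1.     0.     0.001] w 0.744 gf 0.0 F [0.3 0.8 0.7]
23.58 [0.6478 0.2063 0.1117] x axis [-1.     0.001 -0.   ] w 0.7 gf 0.0 F [-0.7  0.7  0.5]
```

```bash

python3 -m crank '{"slide":[[0,0,15],[0,0,35],[0,0,55],[0,0,75],[0,0,93],[0,0,101],[0,0,101],[0,0,101],[0,0,101],[0,0,101]],"twist":[0,0,0,0,0,0,0,0,0,0],"gripper":[0.4,0.4,0.4,0.4,0.4,0.4,0.4,0.4,-1,-1]}' 15 >/dev/null; python3 st.py
python3 -m crank '{"slide":[[0,0,0],[0,0,0],[0,0,0],[0,0,0],[0,0,0],[0,0,0],[0,0,0],[0,0,0],[0,0,0],[0,0,0]],"twist":[0,0,0,0,0,0,0,0,0,0],"gripper":[-1,-1,-1,-1,-1,-1,-1,-1,-1,-1]}' 15 >/dev/null; python3 st.py
python3 -m crank '{"slide":[[0,0,-25],[0,0,-55],[0,0,-85],[1,-20,-100],[2,-46,-100],[3,-74,-100],[4,-102,-100],[5,-130,-100],[6,-160,-100],[7,-190,-100]],"twist":[0,0,0,0,0,0,0,0,0,0],"gripper":[-1,-1,-1,-1,-1,-1,-1,-1,-1,-1]}' 15 >/dev/null; python3 st.py
```

```text
24.42 [0.6471 0.207  0.0132] x axis [-1.    -0.    -0.003] w 0.624 gf 0.0 F [ 0.4 -0.2 -0.2]
25.25 [0.6464 0.2065 0.0119] x axis [-1.  0. -0.] w 0.353 gf 14.999962148722261 F [-1.7  0.5  4.2]
26.08 [0.6386 0.0152 0.1108] x axis [-1.     0.     0.001] w 0.35 gf 15.001272191293538 F [ 0.4  0.4 -0.4]
```

```bash

python3 -m crank '{"slide":[[1,-28,0],[2,-56,0],[3,-84,0],[4,-112,0],[5,-140,0],[6,-168,0],[7,-194,0],[7,-208,0],[7,-216,0],[7,-216,0]],"twist":[0,0,0,0,0,0,0,0,0,0],"gripper":[-1,-1,-1,-1,-1,-1,-1,-1,-1,-1]}' 15 >/dev/null; python3 st.py
python3 -m crank '{"slide":[[0,0,0],[0,0,20],[0,0,45],[0,0,70],[0,0,90],[0,0,96],[0,0,99],[0,0,99],[0,0,99],[0,0,99]],"twist":[0,0,0,0,0,0,0,0,0,0],"gripper":[-1,-1,-1,-1,-1,-1,-1,-1,-1,-1]}' 15 >/dev/null; python3 st.py
python3 -m crank '{"slide":[[0,0,1],[0,0,1],[0,0,1],[0,0,1],[0,0,1],[0,0,1],[0,0,-10],[0,0,-40],[0,0,-70],[0,0,-100]],"twist":[0,0,0,0,0,0,0,0,0,0],"gripper":[-1,0.5,0.5,0.5,0.5,0.5,0.5,0.5,0.5,0.5]}' 15 >/dev/null; python3 st.py
python3 -m crank '{"slide":[[5,-20,-30],[20,-50,-60],[40,-75,-90],[60,-100,-110],[80,-130,-110],[100,-160,-110],[120,-190,-110],[140,-215,-110],[160,-240,-110],[160,-240,-110]],"twist":[0,0,0,0,0,0,0,0,0,0],"gripper":[0.4,0.4,0.4,0.4,0.4,0.4,0.4,0.4,0.4,0.4]}' 15 >/dev/null; python3 st.py
python3 - <<'E'
from cell import optics
from see import *
c=optics.camera("top"); cv2.imwrite("pics/t4.png",c["pixels"][:,:,::-1]); np.savez("pics/t4.npz",**c)
c=optics.camera("side"); cv2.imwrite("pics/s4.png",c["pixels"][100:300,120:440,::-1].repeat(2,0).repeat(2,1))
E
```

```text
26.92 [ 0.6319 -0.2007  0.1109] x axis [-1.     0.002  0.001] w 0.353 gf 14.999860518146306 F [ 1.2  0.1 -1.3]
27.75 [ 0.6333 -0.1993  0.0139] x axis [-1.    -0.    -0.003] w 0.349 gf 14.998792035039514 F [ 0.6 -0.2 -0.3]
28.58 [ 0.632  -0.1996  0.1143] x axis [-1. -0.  0.] w 0.75 gf 0.0 F [1.1 0.1 0.5]
29.42 [ 0.4685 -0.4431  0.2236] x axis [-1.     0.006  0.   ] w 0.697 gf 0.0 F [-0.2  0.  -0.1]
```

View pics/t4.png

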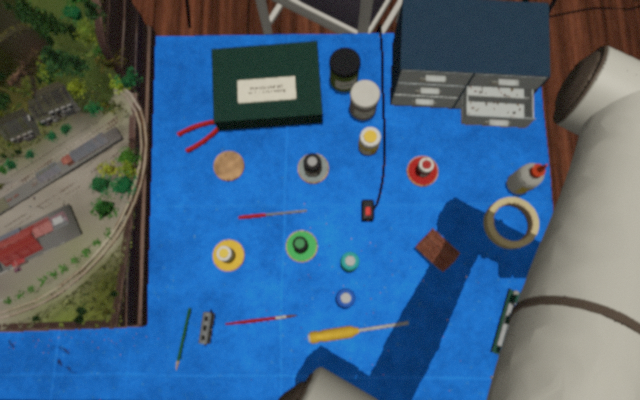

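View pics/s4.png

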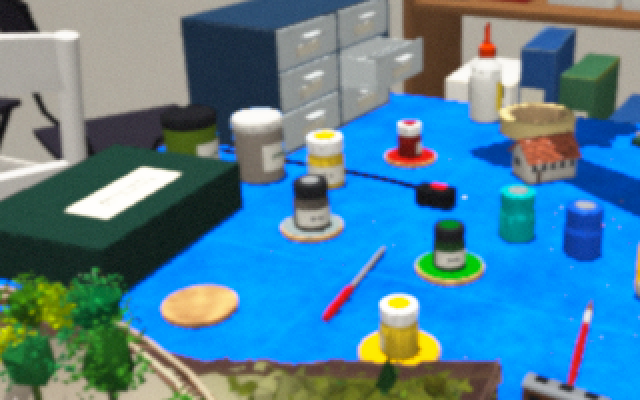

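All four pots stand upright on their own colours: red (424,167), grey (313,163), green (300,243) and yellow (225,254). The cottage hasn't moved. I'll check the centring, then hand in.

```bash
python3 - <<'E'
from see import *
c=dict(np.load("pics/t4.npz"))
C=dict(red=(.6326,-.1989),grey=(.64,.0286),green=(.4761,.0519),yellow=(.4579,.2003))
ok=True
for n in C:
    z=.056 if n=="grey" else .048
    u,v=proj(c,(*C[n],z)).round().astype(int)
    p=dab(c,n,u,v,z); e=1000*np.hypot(*(p-C[n])); print(" err mm",e.round(1)); ok&=e<7
print(ok)
if ok:
    from cell import env; print(env.job_done())
E
```

```text
red [426.2 164.1] dab mm 13.8 [ 0.6341 -0.1993]
 err mm 1.6
grey [311.7 160.8] dab mm 16.5 [0.6402 0.0289]
 err mm 0.3
green [299.2 242.9] dab mm 17.7 [0.4768 0.0533]
 err mm 1.5
yellow [223.2 252.8] dab mm 18.0 [0.458  0.2012]
 err mm 0.9
True
the job is handed in; nothing more can be done
None
```

All four pots stand upright on the coasters of their own colours, measured within 2 mm of centre; the cottage shows no shift in the pictures, and the job was handed in at about 30 s, with no verdict returned.

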